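Spring the roll spindle back into its holder

TASK

The kitchen-paper holder's spindle has been washed and is drying on the tray. Pick it up and spring it back between the two cheeks of the holder: its sprung steel tip in the cup of the taller cheek, its fixed tip in the cup of the lower cheek, both fully home, and let go; the cheeks are bolted through slots and sit a few millimetres off line, so feel for the cups. Go gently: press only about as hard as the spring needs, never jam the spindle on the holder once the spring is fully compressed or knock the holder, and leave the jar, mug and bowl where they are.

Things in the scene. Friction and masses are not known exactly. Their poses are not given: they have to be found in the camera images.
- spindle: Loose grey spindle, 198 mm long with spring relaxed, 0.15-0.24 kg. Origin on its axis midway between the relaxed tips; x towards the sprung tip. Square bar 26 x 26 mm, x = -78 to +60 mm; two square flanges 38 x 38 x 6 mm at x = -55 and +49 mm, on which it lies level, axis 19 mm above the tray top. 98 mm of bar between the flanges is free to grip.
- sprung_tip (a point): Outermost point of the sprung steel pin, on the spindle axis, moving with the pin; relaxed at x = +99 mm. Pin 12 mm in diameter, flat end, 31 mm long out of a round collar (19 mm in diameter, x = +60 to +68 mm). It pushes in, damped, up to 22 mm to a hard stop: 2 N to start it, then 0.6 N more per mm (about 13 N at 19 mm, 15 N at 22 mm).
- fixed_tip (a point): Outermost point of the fixed grey plastic pin, on the spindle axis at x = -99 mm. Pin 12 mm in diameter, 21 mm long, flat end.
- holder: Roll holder, fixed to the bench. Origin mid-underside; x from the lower to the taller cheek, z up. Base plate 230 x 110 x 8 mm; two white upright cheeks 50 mm wide, 16 mm thick, flat inner faces at x = -90 and +90 mm, tops 118 and 165 mm above the bench, each bolted up to 5 mm off the midline (along y), its cup mid-cheek. Relaxed, the spindle is 18 mm longer than the gap between the faces, 4 mm longer than from cup bottom to cup bottom.
- tall_cup (a point): Point on the plane of the taller cheek's inner face, on the holder's midline (y = 0), 100 mm above the bench, the height of the cup. The real cup - round, blind, 15 mm in diameter, 7 mm deep along holder +x - is up to 5 mm to either side of it along holder y. The level spindle gets below the lower cheek's top with 18 to 22 mm of spring pushed in on the taller face.
- low_cup (a point): The same point on the lower cheek's inner face (y = 0, 100 mm above the bench). Its real cup - round, blind, 15 mm in diameter, 7 mm deep along holder -x, 100 mm above the bench - is also up to 5 mm to either side along holder y, independently of the other.
- tray: Flat aluminium drying tray with a wire grid, 260 x 260 mm, top 19.5 mm above the bench; fixed. Origin at the centre of its underside. The spindle starts on it.
- jar: Glass jar with a steel lid, 60 mm in diameter, 95 mm high, loose, origin at the centre of its underside. Leave alone.
- mug: White mug, 76 mm in diameter, 90 mm high, loose, origin at the centre of its underside. Leave alone.
- bowl: Small steel bowl, 110 mm in diameter, 45 mm high, loose, origin at the centre of its underside. Leave alone.

How it is judged:
By the outcome, as a careful person would: the job done as asked, in the order asked, and still so for the second after the job is handed in, with the robot touching nothing.
It also fails if it takes over 72 s, if anything falls off the work surface, if the arm or the gripper's body presses on something with over 40 N, if the wrist force passes 120 N, or if a joint passes its speed limit or range.

ROBOT

A 6-joint arm with a two-finger parallel gripper is mounted at the origin on the work surface. World frame = base frame: x ahead of the robot, y to its left, z up, the work surface at z = 0. Lengths are in m, angles in rad, forces in N, time in s.
With the tool pointing down it reaches from about 0.375 to 0.75 m from the base axis. Payload 9 kg.
Tool frame: the origin (TCP) lies between the finger pads; the fingertips stand 25 mm ahead of it and the grasp point (between the pads) lies 6 mm ahead of it (tip_extent is the distance from the TCP to the fingertips, in m); z points along the fingers, y is the direction in which the jaws open and shut (so a half turn about z gives the same grasp; the last joint's range is limited). The gripper opens to 85 mm and grips with 20 to 120 N. Pads are 22 mm wide; open, the fingers measure 114 mm over their backs; the gripper's body (76 mm by 85 mm) begins 54 mm behind the grasp point. The pads swing forward as they close: fully open they stand 13 mm farther back than shut.
Start: joints at [-1.366, 0.104, 0.097, 1.564, 0, 1.353], TCP at [0.246, -0.547, 0.256] pointing down, gripper open.
Joint ranges: [-2.99, 2.99], [-0.84, 1.86], [-1.1, 1.16], [-1.84, 2.11], [-1.51, 1.56], [-3.14, 3.14]. Speed limits (rad/s): [2.22, 2.22, 2.57, 3.14, 3.14, 3.14].

INTERFACE

Orientations are given as a unit quaternion [x, y, z, w].
In Python, from workcell import * gives the robot as it stands. Calls block until the motion is done:
- reach(position, orientation): joint-space move of the TCP to a pose.
- move_straight(position, rotation=None, velocity=0.15, threshold=None): straight line of the TCP; rotation=None keeps the orientation; velocity is the mean speed in m/s. With threshold (N) it stops when the force on the tool has changed by that much, and returns True; else False.
- goto_joints(angles): joint-space move.
- command_gripper(opening, grip_force=None): finger opening in m; grip_force is the grip in N (None keeps the last); returns when the fingers have stopped.
- pause(seconds).
- ik(position, orientation): joint angles nearest the present ones, or None.
- read_camera(name): name is "scene" or "top" or "wrist"; returns (picture, depth): 384x512x3 uint8, red, green, blue; 384x512 float32, m along the optical axis (not along the pixel's ray), 0 where there is no reading.
- calibration(name): a dict with "fx", "fy", "cx", "cy" (pixels), "camera_from_world" (4x4, takes a point from world to camera coordinates). Camera axes: x right, y down, z forward; pixel columns grow to the right and rows downward; lengths in m; the calibration is good to about 2 mm. A picture is of the moment at which its call begins: read the wrist's pose just before it. calibration takes no time and is no camera call; for the wrist camera it gives the pose at the moment of the call.
A pose or a line that the arm cannot do raises PlanningError and nothing moves.
- sign_off(): hands the job in, once; it reports no verdict.
Trained networks look in the newest picture that a camera, given by its name, has taken for a name from the list of things; names that differ only in an ending like _2 or _b are one class to them, and where a whole thing is asked for, a point or a joint stands for the part that bears it (a point fixed in the world has none). Each returns a list of dicts, best first, with "p" (0 to 1); they miss things now and then, are a little off and sometimes report something else, mostly with a low value. They report only what shows in the picture. A call takes as long as a camera call.
- outline_of(camera, name): "mask" (384x512 bool, what is visible of it) and "rect" ([centre column, centre row, width, height] in pixels, round what is visible of it).
- tip_of(camera, name): "position" ([column, row] in pixels: a listed point, or the origin of a listed thing).
Readings, each from a call of its own:
- current_time(): time.
- current_joint_pos(): joint angles.
- current_qvel(): joint speeds.
- current_joint_efforts(): joint torques, N m.
- current_eef_pos(): TCP position.
- current_tcp_rot(): TCP orientation.
- current_force(): force on the tool from outside, world axes, zero at the start.
- current_wrist_torque(): the same for the moment, N m.
- current_gripper_width(): finger opening in m.
Only numpy, scipy, OpenCV 4.12 (cv2) and the standard library are available. Lean on these libraries where they do the work, as an engineer would, in place of code of your own. Each camera call takes 0.05 s, during which the arm holds its last target.

## Working session

There is one attempt and no reset: what is moved stays moved. The work goes in short steps, each a Python script; the robot and the scene stay as the last script left them, time stands still between calls to the robot, and variables do not carry over. Pictures are saved under pics/ and viewed, and the job is handed in when it is done.

```bash
mkdir -p pics; ls; python3 - <<'E'
from workcell import *
import cv2,numpy as np
print(current_time())
for n in ("scene","top"):
    p,d=read_camera(n); cv2.imwrite(f"pics/{n}0.png",p[:,:,::-1])
    c=calibration(n); print(n,c)
    for o in ("spindle","holder","tray","jar","mug","bowl"):
        r=outline_of(n,o); print(o,[(round(x['p'],2),np.round(x['rect'])) for x in r[:2]])
    for o in ("sprung_tip","fixed_tip","tall_cup","low_cup","holder","spindle"):
        r=tip_of(n,o); print(o,[(round(x['p'],2),np.round(x['position'],1)) for x in r[:2]])
print(current_time(),current_tcp_rot())
E
```

```text
pics
0.0
scene {'fx': 462.97750038356264, 'fy': 462.97750038356264, 'cx': 259.6954476087122, 'cy': 196.15256603498966, 'camera_from_world': array([[-0.72809595,  0.68547339, -0.00158443,  0.43360386],
       [ 0.57290306,  0.60725363, -0.55047716, -0.29197368],
       [-0.3763753 , -0.40170792, -0.83484872,  1.2983662 ],
       [ 0.        ,  0.        ,  0.        ,  1.        ]])}
spindle [(0.59, array([236., 137.,  70.,  28.]))]
holder [(0.65, array([333., 234., 117.,  97.]))]
tray [(0.67, array([241., 150., 136., 113.]))]
jar []
mug [(0.87, array([327., 347.,  60.,  52.]))]
bowl [(0.85, array([153., 211.,  48.,  43.]))]
sprung_tip [(0.61, array([269.8, 155.9]))]
fixed_tip [(0.88, array([203.9, 124.7]))]
tall_cup [(0.72, array([374.1, 240.3]))]
low_cup [(0.95, array([296.2, 202.5])), (0.52, array([375.7, 239.1]))]
holder [(0.71, array([328.9, 239.1]))]
spindle [(0.84, array([236.8, 139.2]))]
top {'fx': 491.34409018228723, 'fy': 491.34409018228723, 'cx': 249.2198557170609, 'cy': 194.92432275852343, 'camera_from_world': array([[-1.89819436e-02, -9.99819362e-01,  9.63672543e-04,
    
[... 345 characters left out ...]
9., 250., 117.,  79.]))]
holder [(0.81, array([188., 249., 114.,  72.]))]
tray [(0.89, array([345., 264., 118., 116.]))]
jar [(0.78, array([248., 157.,  28.,  32.]))]
mug [(0.72, array([311., 270.,   9.,   4.])), (0.6, array([131., 168.,  45.,  50.]))]
bowl [(0.6, array([323., 141.,  50.,  44.]))]
sprung_tip [(0.43, array([305.1, 272.9]))]
fixed_tip [(0.67, array([385. , 244.4])), (0.62, array([192.8, 248.5]))]
tall_cup [(0.89, array([147.7, 258.5])), (0.6, array([342.6, 256.9]))]
low_cup [(0.86, array([226.9, 232.3]))]
holder [(0.72, array([194.6, 248.4]))]
spindle [(0.89, array([342.7, 257.2])), (0.4, array([132.1, 164.9]))]
1.3 [9.77741804e-01 2.09811723e-01 6.14828767e-06 7.89338473e-05]
```

View pics/scene0.png

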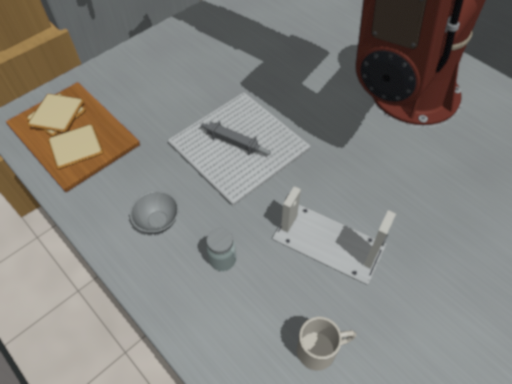

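View pics/top0.png

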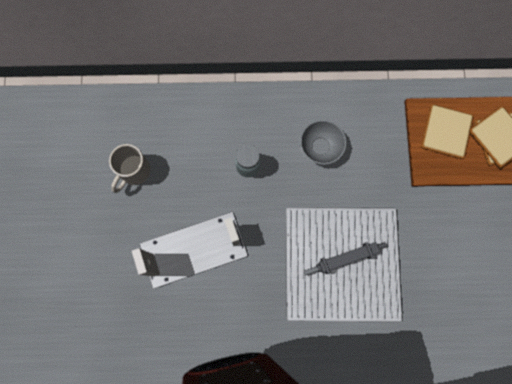

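```bash
cat > h.py <<'E'
from workcell import *
import cv2,numpy as np
from scipy.spatial.transform import Rotation as R
def ray(c,uv,z):
    M=c["camera_from_world"];Rm=M[:3,:3];o=-Rm.T@M[:3,3]
    d=Rm.T@np.array([(uv[0]-c["cx"])/c["fx"],(uv[1]-c["cy"])/c["fy"],1])
    return o+d*(z-o[2])/d[2]
def proj(c,p):
    q=c["camera_from_world"]@np.append(p,1)
    return np.array([c["cx"]+c["fx"]*q[0]/q[2],c["cy"]+c["fy"]*q[1]/q[2]])
def cloud(c,d):
    v,u=np.mgrid[:384,:512]
    P=np.stack([(u-c["cx"])/c["fx"]*d,(v-c["cy"])/c["fy"]*d,d],-1)
    M=c["camera_from_world"]
    return (P-M[:3,3])@M[:3,:3]
def save(n,p): cv2.imwrite(f"pics/{n}.png",p[:,:,::-1])
def q_of(xdir_yaw,tilt=0):
    # tool down, tool x along yaw direction; tilt about tool y
    c,s=np.cos(xdir_yaw),np.sin(xdir_yaw)
    m=np.array([[c,s,0],[s,-c,0],[0,0,-1]]).T
    return (R.from_matrix(m)*R.from_euler('y',tilt)).as_quat()
E
python3 - <<'E'
from h import *
ct=calibration("top");cs=calibration("scene")
print("cam pos",[-c["camera_from_world"][:3,:3].T@c["camera_from_world"][:3,3] for c in (ct,cs)])
for n,uv,uvs,z in (("sprung",(305.1,272.9),(269.8,155.9),.0385),("fixed",(385,244.4),(203.9,124.7),.0385),("tall",(147.7,258.5),(374.1,240.3),.1),("low",(226.9,232.3),(296.2,202.5),.1),("hold",(194.6,248.4),(328.9,239.1),0),("mug",(127,155),(320,360),.0),("jar",(249,168),(222,265),0)):
    print(n,ray(ct,uv,z).round(4),ray(cs,uvs,z).round(4))
# holder base corners in top
for uv in ((141,245),(235,213),(246,256),(154,287)): print(ray(ct,uv,.008).round(4))
p,d=read_camera("top");P=cloud(ct,d)
r=outline_of("top","spindle")[0]["mask"]
q=P[r&(P[...,2]>.03)&(P[...,2]<.07)];print(len(q),np.median(q,0))
u,s,vt=np.linalg.svd(q[:,:2]-q[:,:2].mean(0),full_matrices=False);print(vt,q.mean(0))
t=(q[:,:2]-q[:,:2].mean(0))@vt[0];print(t.min(),t.max())
for lo,hi,nm in((.1,.13,'low'),(.15,.175,'tall')):
    m=(P[...,2]>lo)&(P[...,2]<hi);m[:,:100]=0;m[:200]=0;m[300:]=0;m[:,270:]=0
    q=P[m];
    if nm=='low': pass
    print(nm,len(q),q.mean(0).round(4),q.min(0).round(4),q.max(0).round(4))
    if len(q)>5:print(cv2.minAreaRect((q[:,:2]*1000).astype(np.float32)))
cw=calibration("wrist");M=cw["camera_from_world"];pos=-M[:3,:3].T@M[:3,3]
Rt=R.from_quat(current_tcp_rot());t=current_eef_pos()
print("wrist cam in tool",Rt.inv().apply(pos-t),(Rt.inv().as_matrix()@M[:3,:3].T).round(3),cw["fx"])
E
```

```text
cam pos [array([0.43155593, 0.02402662, 1.15667542]), array([0.9716508 , 0.40164215, 0.92390152])]
sprung [ 0.4666 -0.1034  0.0385] [ 0.4743 -0.0928  0.0385]
fixed [ 0.5272 -0.2877  0.0385] [ 0.5264 -0.281   0.0385]
tall [0.5014 0.2386 0.1   ] [0.5061 0.2398 0.1   ]
low [0.5544 0.0689 0.1   ] [0.5551 0.0698 0.1   ]
hold [0.5295 0.1493 0.    ] [0.5212 0.1484 0.    ]
mug [0.7596 0.3144 0.    ] [0.7308 0.3142 0.    ]
jar [0.7214 0.0179 0.    ] [0.7379 0.0315 0.    ]
[0.5391 0.2736 0.008 ]
[0.6106 0.0531 0.008 ]
[0.509  0.0289 0.008 ]
[0.4421 0.2415 0.008 ]
894 [ 0.49914488 -0.19735848  0.05049533]
[[ 0.3079733 -0.951395 ]
 [ 0.951395   0.3079733]] [ 0.49894285 -0.1967768   0.04972883]
-0.10085285733011047 0.0979431769569784
low 276 [0.5417 0.1047 0.1161] [0.4678 0.0447 0.1001] [0.5852 0.243  0.1297]
((527.2251586914062, 148.708251953125), (50.332008361816406, 215.07054138183594), 19.76919174194336)
tall 233 [0.4935 0.2423 0.1635] [0.4687 0.2279 0.1507] [0.519  0.2576 0.1695]
((493.2404479980469, 243.33544921875), (49.90626907348633, 17.331031799316406), 18.4245662689209)
wrist cam in tool [ 0.07833508 -0.00166148 -0.11790044] [[-0.    -0.952 -0.305]
 [ 1.    -0.    -0.001]
 [ 0.001 -0.305  0.952]] 326.7701152901136
```

```bash
cat >> h.py <<'E'
YAW=np.deg2rad(108.0)
def hvec(): 
    hx=np.array([np.cos(YAW),np.sin(YAW),0]); return hx,np.array([-hx[1],hx[0],0])
def campose(target,sgn,e,dist):
    """wrist cam looks along sgn*hx, e below horizontal"""
    hx,hy=hvec(); view=sgn*hx*np.cos(e)-np.array([0,0,1])*np.sin(e)
    cam=target-dist*view
    a=np.arctan2(0.305,0.952)
    phi=np.pi/2-e-a   # tilt of tool z from down toward sgn*hx
    tz=sgn*hx*np.sin(phi)-np.array([0,0,1])*np.cos(phi)
    tx=-sgn*hx*np.cos(phi)-np.array([0,0,1])*np.sin(phi)
    m=np.stack([tx,np.cross(tz,tx),tz],1)
    return cam-m@np.array([.0783,-.0017,-.1179]),R.from_matrix(m).as_quat(),tz
E
python3 - <<'E'
from h import *
T=np.array([.503,.239,.1]);L=np.array([.555,.069,.1]);hx,hy=hvec()
for nm,C,s in(("tall",T,1),("low",L,-1)):
  for e in (35,40,45,50,55):
    for dist in (.22,.26,.3):
      p,q,tz=campose(C,s,np.deg2rad(e),dist)
      tip=p+.025*tz
      j=ik(p,q)
      print(nm,e,dist,"tip to face",((C-tip)@(s*hx)).round(3),"tipz",tip[2].round(3),None if j is None else np.round(j,2))
E
```

```text
tall 35 0.22 tip to face 0.031 tipz 0.16 [-0.17  0.17 -0.09  1.65  0.57 -2.15]
tall 35 0.26 tip to face 0.064 tipz 0.183 [-0.22  0.2  -0.02  1.72  0.55 -2.21]
tall 35 0.3 tip to face 0.097 tipz 0.206 [-0.27  0.23  0.06  1.8   0.53 -2.26]
tall 40 0.22 tip to face 0.026 tipz 0.162 [-0.13  0.11 -0.12  1.61  0.5  -2.08]
tall 40 0.26 tip to face 0.057 tipz 0.188 [-0.18  0.13 -0.05  1.68  0.49 -2.13]
tall 40 0.3 tip to face 0.087 tipz 0.214 [-0.22  0.16  0.03  1.75  0.48 -2.18]
tall 45 0.22 tip to face 0.021 tipz 0.164 [-0.08  0.06 -0.14  1.57  0.44 -2.01]
tall 45 0.26 tip to face 0.049 tipz 0.193 [-0.13  0.08 -0.07  1.64  0.43 -2.06]
tall 45 0.3 tip to face 0.077 tipz 0.221 [-0.17  0.1   0.01  1.71  0.42 -2.11]
tall 50 0.22 tip to face 0.015 tipz 0.166 [-0.03  0.02 -0.15  1.53  0.36 -1.94]
tall 50 0.26 tip to face 0.041 tipz 0.197 [-0.07  0.03 -0.09  1.61  0.36 -1.98]
tall 50 0.3 tip to face 0.066 tipz 0.227 [-0.11  0.05 -0.01  1.68  0.35 -2.03]
tall 55 0.22 tip to face 0.009 tipz 0.167 [ 0.03 -0.01 -0.16  1.51  0.29 -1.87]
tall 55 0.26 tip to face 0.032 tipz 0.2 [-0.01 -0.   -0.1   1.58 
[... 568 characters left out ...]
5 0.22 tip to face 0.021 tipz 0.164 [ 0.17 -0.06 -0.25  1.31 -0.47  1.41]
low 45 0.26 tip to face 0.049 tipz 0.193 [ 0.23 -0.05 -0.19  1.39 -0.47  1.47]
low 45 0.3 tip to face 0.077 tipz 0.221 [ 0.28 -0.02 -0.11  1.46 -0.48  1.53]
low 50 0.22 tip to face 0.015 tipz 0.166 [ 0.12 -0.08 -0.24  1.32 -0.38  1.36]
low 50 0.26 tip to face 0.041 tipz 0.197 [ 0.17 -0.07 -0.18  1.4  -0.38  1.41]
low 50 0.3 tip to face 0.066 tipz 0.227 [ 0.21 -0.05 -0.11  1.47 -0.39  1.46]
low 55 0.22 tip to face 0.009 tipz 0.167 [ 0.06 -0.08 -0.23  1.34 -0.29  1.31]
low 55 0.26 tip to face 0.032 tipz 0.2 [ 0.11 -0.08 -0.17  1.42 -0.29  1.35]
low 55 0.3 tip to face 0.055 tipz 0.232 [ 0.15 -0.07 -0.1   1.49 -0.3   1.4 ]
```

```bash
python3 - <<'E'
from h import *
T=np.array([.503,.239,.1]);L=np.array([.555,.069,.1]);hx,hy=hvec()
def look(nm,C,s):
    p,q,tz=campose(C,s,np.deg2rad(40),.3)
    reach(p,q); pause(.2)
    c=calibration("wrist");pic,d=read_camera("wrist");save(nm,pic)
    np.savez(nm+".npz",d=d,pic=pic,M=c["camera_from_world"],k=[c["fx"],c["fy"],c["cx"],c["cy"]])
    for n in("low_cup","tall_cup"):
        print(nm,n,[(round(x['p'],2),np.round(x['position'],1)) for x in tip_of("wrist",n)])
    print("proj",proj(c,C))
look("wl",L,-1)
reach((T+L)/2+np.array([0,0,.22]),q_of(YAW)) ; 
look("wt",T,1)
print(current_time())
E
python3 -c "
import cv2,numpy as np
a=cv2.imread('pics/wl.png');b=cv2.imread('pics/wt.png')
cv2.imwrite('pics/w2.png',cv2.resize(np.vstack([a,b]),None,fx=.78,fy=.78))"
```

```text
wl low_cup []
wl tall_cup [(0.47, array([169.5, 236.1]))]
proj [256.47202466 192.34402958]
wt low_cup []
wt tall_cup [(0.81, array([260.4, 191.1]))]
proj [256.53962244 189.94243935]
8.3167
```

View pics/w2.png

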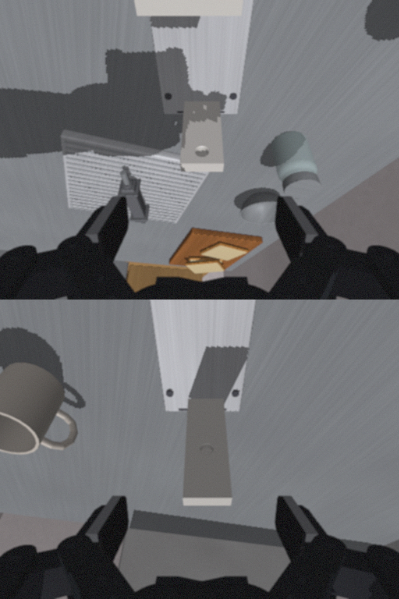

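```bash
python3 -c "
import cv2,numpy as np
o=[]
for n in('wl','wt'):
    a=cv2.imread(f'pics/{n}.png')[120:260,210:310]
    o.append(cv2.convertScaleAbs(cv2.resize(a,None,fx=4,fy=4,interpolation=cv2.INTER_CUBIC),alpha=1.3 if n=='wl' else 2.2,beta=0 if n=='wl' else -80))
cv2.imwrite('pics/zoom.png',np.hstack(o))"
```

```text
(no output)
```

View pics/zoom.png

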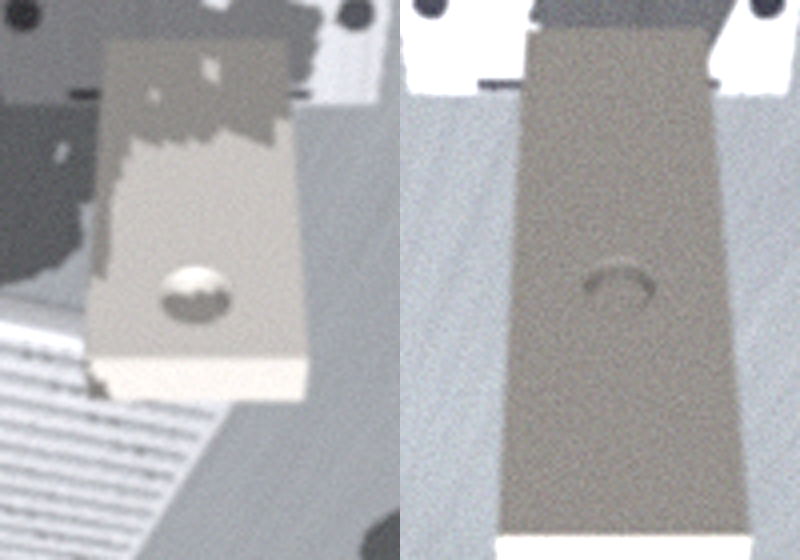

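```bash
python3 - <<'E'
from h import *
def ld(n):
    z=np.load(n+".npz");k=z["k"];return dict(fx=k[0],fy=k[1],cx=k[2],cy=k[3],camera_from_world=z["M"]),z["d"]
res={}
for n,uv in(("wl",(259,194)),("wt",(264.75,192.5))):
    c,d=ld(n);P=cloud(c,d)
    print(n,"cup z=.1",ray(c,uv,.1).round(4),"depth",P[int(uv[1]),int(uv[0])].round(4))
    res[n]=ray(c,uv,.1)
    m=(P[...,2]>.03)&(P[...,2]<(.112 if n=="wl" else .155))
    m[:,:236]=0;m[:,285:]=0;m[:125]=0;m[265:]=0
    q=P[m]
    # robust plane fit vertical: keep within region
    C=res[n]; 
    for _ in range(6):
        cen=np.median(q,0);
        u,s,vt=np.linalg.svd(q-q.mean(0),full_matrices=False);nrm=vt[2]
        r=(q-q.mean(0))@nrm;q=q[abs(r)<max(.004,1.5*r.std())]
    print("plane",len(q),nrm.round(4),"yaw",np.rad2deg(np.arctan2(nrm[1],nrm[0])),"std",r.std())
    hx,hy=hvec();print("face hx",q.mean(0)@hx,"cup hx",C@hx,"cup hy",C@hy, "face y range",np.percentile(q@hy,[1,99]), "mid", np.percentile(q@hy,[1,99]).mean())
    off=120
    zb=[(22,14),(355,14)] if n=="wl" else [(431-400,5),(767-400,5)]
    for b in zb:
        B=ray(c,(210+b[0]/4,120+b[1]/4),.008);print("bolt",B.round(4),B@hx,B@hy)
d=res["wt"]-res["wl"];print("cup-cup",np.linalg.norm(d),np.rad2deg(np.arctan2(d[1],d[0])))
E
```

```text
wl cup z=.1 [0.558  0.0674 0.1   ] depth [0.5597 0.062  0.0952]
plane 2819 [ 0.3073 -0.9516 -0.0027] yaw -72.10051013282317 std 0.000603218432872336
face hx -0.1073443770071825 cup hx -0.1082720791505568 cup hy -0.5514865942579219 face y range [-0.57550664 -0.52861515] mid -0.5520608947540946
bolt [0.5103 0.0615 0.008 ] -0.09925516134304589 -0.5043437267363214
bolt [0.5963 0.0893 0.008 ] -0.09933824962394294 -0.5947608761602617
wt cup z=.1 [0.4947 0.2401 0.1   ] depth [0.494  0.2442 0.0959]
plane 4710 [ 3.073e-01 -9.516e-01 -1.000e-04] yaw -72.10302476957219 std 0.000597122195623803
face hx 0.07251459416624262 cup hx 0.07551813664325104 cup hy -0.5446798211693757 face y range [-0.5693078  -0.52584919] mid -0.5475784946800542
bolt [0.545  0.2461 0.008 ] 0.06562163675782465 -0.5943911170487993
bolt [0.4587 0.2181 0.008 ] 0.06566327810409144 -0.5036630803948021
cup-cup 0.18391621891886914 110.12101173644119
```

```bash
sed -i 's/np.deg2rad(108.0)/np.deg2rad(107.9)/' h.py; python3 - <<'E'
from h import *
S=np.array([.4985,-.1954,.0385]);hx,hy=hvec()
G=S-.003*hx
q=q_of(YAW+np.pi)
print(np.round(ik(G+[0,0,.01],q),2),np.round(ik(np.array([.526,.152,.106]),q),2), np.round(ik(G+[0,0,.01],q_of(YAW)),2))
reach(G+np.array([0,0,.18]),q);pause(.2)
c=calibration("wrist");pic,d=read_camera("wrist");save("ws",pic)
P=cloud(c,d)
print(proj(c,S+.099*hx),proj(c,S-.099*hx))
for o in("sprung_tip","fixed_tip","spindle"):
    for r in tip_of("wrist",o)[:2]: print(o,round(r['p'],2),np.round(r['position'],1),ray(c,r['position'],.0385).round(4))
r=outline_of("wrist","spindle")
print([(x['p'],x['rect']) for x in r])
if r:
    m=r[0]["mask"];Q=P[m&(P[...,2]>.042)&(P[...,2]<.07)]
    for lo,hi in((.0495,.0535),(.055,.0605)):
        q2=Q[(Q[:,2]>lo)&(Q[:,2]<hi)]; print(len(q2),np.percentile(q2@hx,[1,99]),np.percentile(q2@hy,[1,99]))
    print("S",S@hx,S@hy)
    print("z pct",np.percentile(Q[:,2],[5,50,95]))
    b=Q[(abs(Q@hx-S@hx)<.04)&(Q[:,2]>.045)];k=np.polyfit(b@hx,b@hy,1);print("yaw dev deg",np.rad2deg(np.arctan(k[0])))
E
```

```text
[-0.62 -0.01 -0.41  1.18  0.   -2.5 ] [ 0.04 -0.03 -0.31  1.29  0.   -1.84] [-0.62 -0.01 -0.41  1.18  0.    0.64]
[258.63890653 267.38601816] [258.92543136  61.74970865]
sprung_tip 0.64 [259.3 270.7] [ 0.4662 -0.0977  0.0385]
fixed_tip 0.63 [255.   65.1] [ 0.5313 -0.2861  0.0385]
spindle 0.84 [258.3 177.8] [ 0.498  -0.1924  0.0385]
[(0.97, [258.4, 169.6, 44.1, 210.0]), (0.45, [171.9, 352.4, 57.0, 48.7])]
3765 [-0.41379547 -0.28008163] [-0.42751857 -0.40244078]
573 [-0.39548379 -0.28659536] [-0.43292444 -0.39725272]
S -0.33915882049124607 -0.4143123272158176
z pct [0.04390723 0.05161726 0.05745924]
yaw dev deg 0.36926645952102616
```

View pics/ws.png

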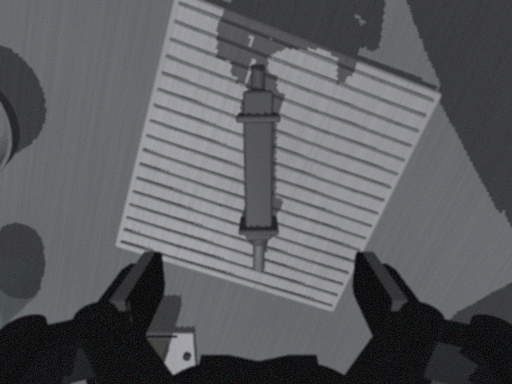

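```bash
python3 - <<'E'
from h import *
hx,hy=hvec()
G=hx*(-.338-.003)+hy*(-.415); G[2]=.048
q=q_of(YAW+np.pi+np.deg2rad(.2))
reach(G+np.array([0,0,.07]),q)
print(move_straight(G,velocity=.06,threshold=8), current_eef_pos()-G)
pause(.1);f0=current_force()
command_gripper(.02,80)
print("w",current_gripper_width(),current_force()-f0,(current_eef_pos()-G).round(5))
move_straight(G+np.array([0,0,.15]),velocity=.12);pause(.2)
print("w",current_gripper_width(),current_force()-f0,current_time())
pic,d=read_camera("wrist");save("wg",pic)
E
```

```text
False [ 0.0002715  -0.00017905  0.00045355]
w 0.025027232500590333 [-0.00919232  0.70684499  2.37837042] [ 0.00019 -0.00014  0.00027]
w 0.024810427490183633 [-0.12093309  0.37260726 -1.35231496] 14.15
```

View pics/wg.png

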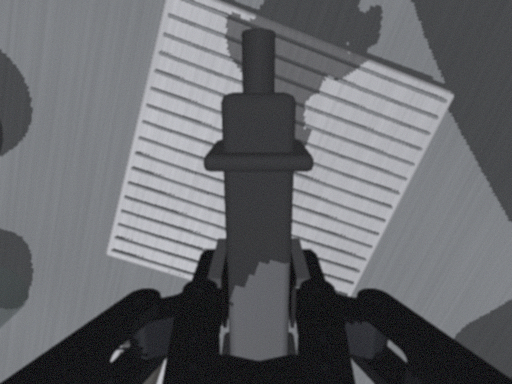

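```bash
python3 - <<'E'
from h import *
hx,hy=hvec()
c=calibration("wrist");pic,d=read_camera("wrist")
Rt=R.from_quat(current_tcp_rot());t=current_eef_pos()
P=cloud(c,d); Q=((P-t).reshape(-1,3)@Rt.as_matrix()).reshape(P.shape)  # tool coords
ok=(d>0)&(d<.3)
for lo,hi,nm in((.03,.046,'bar'),(.062,.072,'barend'),(.078,.094,'pin'),(.05,.06,'fl')):
    m=ok&(Q[...,0]>lo)&(Q[...,0]<hi)&(abs(Q[...,1])<.03)&(Q[...,2]<.03)&(Q[...,2]>-.04)
    q=Q[m]; print(nm,len(q),"y",np.percentile(q[:,1],[2,98]).round(4),"z top",np.percentile(q[:,2],[2,20,50]).round(4),"x",np.percentile(q[:,0],[1,99]).round(4))
m=ok&(Q[...,0]>.02)&(abs(Q[...,1])<.03)&(Q[...,2]<.04)&(Q[...,2]>-.04);print("max x",np.percentile(Q[m][:,0],[99,99.9]),Q[m][:,0].max())
print(current_tcp_rot(),q_of(YAW+np.pi+np.deg2rad(.2)))
E
```

```text
bar 2801 y [-0.0123  0.0123] z top [-0.0046 -0.0038 -0.0033] x [0.0302 0.0458]
barend 2193 y [-0.0123  0.0123] z top [-0.0047 -0.0039 -0.0033] x [0.0621 0.0718]
pin 1620 y [-0.0058  0.0056] z top [0.0027 0.0038 0.0046] x [0.0783 0.0938]
fl 3112 y [-0.0175  0.0175] z top [-0.0103 -0.0093 -0.0067] x [0.0501 0.0598]
max x [0.0939902 0.0952794] 0.09560706161346277
[ 8.09525786e-01 -5.87084274e-01 -2.39157886e-04  4.45480481e-06] [ 0.80952963 -0.58707903  0.          0.        ]
```

```bash
cat >> h.py <<'E'
HXL,HXT=-.1064,.0735
def tcp_for(hyL,hyT,sx,z):
    """TCP so that spindle axis passes (hyL,hyT at the faces), sprung(relaxed) tip at hx=sx, axis height z"""
    hx,hy=hvec(); a=np.arctan2(hyT-hyL,.187)
    u=hx*np.cos(a)+hy*np.sin(a)
    tip=hx*sx+hy*(hyT+(sx-HXT)*np.tan(a))
    p=tip-.102*u; p[2]=z+.0095
    return p,q_of(YAW+np.pi+a),u
E
python3 - <<'E'
from h import *
p,q,u=tcp_for(-.5517,-.5446,HXT-.008,.137)
hi=p.copy();hi[2]=.26
print(p,hi,np.round(ik(hi,q),2))
t=current_eef_pos(); t[2]=.26
move_straight(t,velocity=.15)
reach(hi,q)
move_straight(p,velocity=.10)
pause(.3);f0=current_force();print("f0",f0,(current_eef_pos()-p).round(4),current_time())
np.save("f0.npy",f0)
hit=move_straight(p+.016*u,velocity=.015,threshold=2.5)
e=current_eef_pos();f=current_force()-f0
print(hit,"adv",(e-p)@u,"f.u",f@u,f.round(2),current_time())
pause(.3);print(((current_eef_pos()-p)@u),((current_force()-f0)@u))
np.save("touch.npy",current_eef_pos())
E
```

```text
[0.53340591 0.13400591 0.1465    ] [0.53340591 0.13400591 0.26      ] [ 0.01 -0.05 -0.05  1.57  0.   -1.91]
f0 [ 0.03739194 -0.7717915  -1.14616433] [0.0002 0.     0.0003] 17.6583
True adv 0.008291403190516038 f.u -1.74081509379432 [ 1.43 -1.33  0.63] 18.3
0.008061344486913573 -0.883412995452877
```

```bash
python3 - <<'E'
from h import *
f0=np.load("f0.npy");hx,hy=hvec()
for dx in (.010,.0195):
    p,q,u=tcp_for(-.5517,-.5446,HXT+dx,.137)
    r=move_straight(p,velocity=.02,threshold=16);pause(.3)
    f=current_force()-f0
    print(r,dx,((current_eef_pos()-p)@u).round(5),"F",(f@hx).round(2),(f@hy).round(2),f[2].round(2),current_wrist_torque().round(2),current_time())
pic,d=read_camera("scene");save("s1",pic[100:300,220:440].repeat(3,0).repeat(3,1)[:600,:800])
pic,d=read_camera("wrist");save("w1",pic)
E
```

```text
False 0.01 -0.00075 F -7.64 1.47 -2.35 [-1.62 -0.37  0.12] 19.5417
False 0.0195 -0.00171 F -11.73 1.29 -2.41 [-2.58 -0.56  0.15] 20.4667
```

View pics/s1.png

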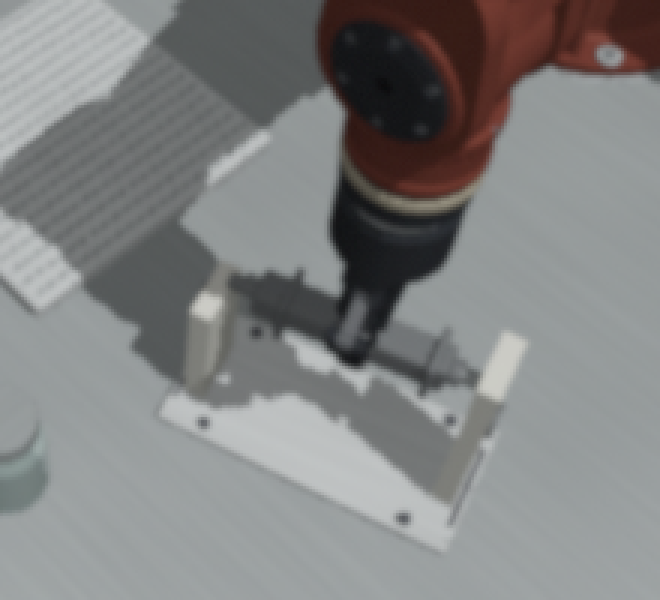

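View pics/w1.png

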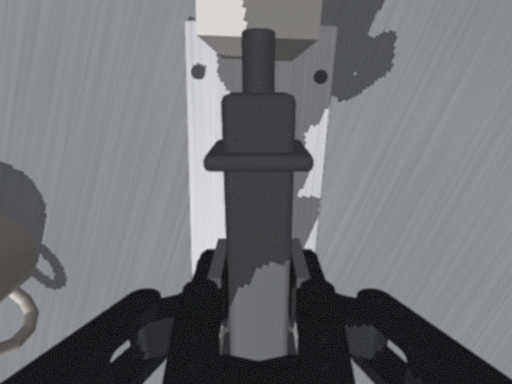

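```bash
python3 - <<'E'
from h import *
f0=np.load("f0.npy");hx,hy=hvec()
for dx in (.0208,.0218):
    p,q,u=tcp_for(-.5517,-.5446,HXT+dx,.137)
    r=move_straight(p,velocity=.015,threshold=6);pause(.25)
    f=current_force()-f0;e=current_eef_pos()
    print(r,dx,"comp",dx+(e-p)@u,"z",e[2]-p[2],"F",(f@hx).round(2),(f@hy).round(2),f[2].round(2),current_time())
c=calibration("wrist");pic,d=read_camera("wrist")
P=cloud(c,d);H=np.stack([P@hx,P@hy,P[...,2]],-1)
ok=(d>0)
m=ok&(H[...,2]>.112)&(H[...,2]<.122)&(abs(H[...,1]+.552)<.03)&(H[...,0]<-.09)
print("lowtop hx",np.percentile(H[m][:,0],[1,99]),m.sum())
m=ok&(H[...,2]>.135)&(H[...,2]<.15)&(abs(H[...,1]+.552)<.008)&(H[...,0]<-.085)
print("pin end hx",np.percentile(H[m][:,0],[.2,1,99]),m.sum(),"hy",H[m][:,1].mean())
save("w2b",pic)
E
```

```text
False 0.0208 comp 0.01896703501177809 z -0.0003351919642087253 F -12.38 0.28 -2.79 21.0667
False 0.0218 comp 0.019870363448217156 z -0.00036765177079714495 F -12.7 1.08 -3.22 21.5667
lowtop hx [-0.11824358 -0.10644334] 4052
pin end hx [-0.10404476 -0.10375038 -0.08515756] 1928 hy -0.5505319988106613
```

```bash
python3 -c "
import cv2;a=cv2.imread('pics/w2b.png')[0:120,180:340];cv2.imwrite('pics/w2c.png',cv2.resize(a,None,fx=4,fy=4,interpolation=2))"
```

```text
(no output)
```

View pics/w2c.png

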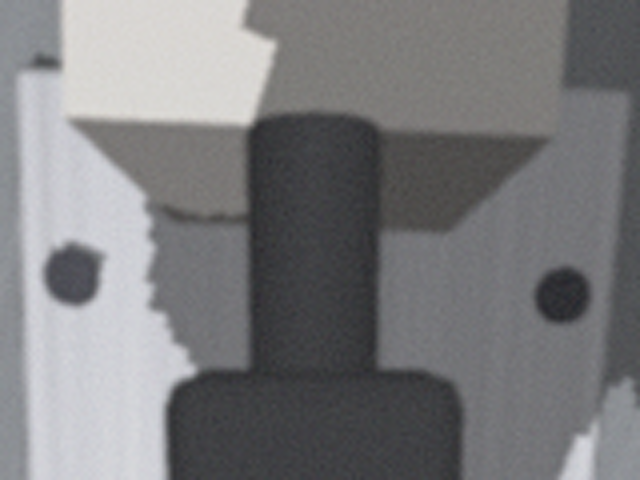

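```bash
python3 - <<'E'
from h import *
f0=np.load("f0.npy");hx,hy=hvec()
for z in (.125,.112,.104,.1003):
    p,q,u=tcp_for(-.5517,-.5446,HXT+.0218,z)
    r=move_straight(p,velocity=.03,threshold=8);pause(.15)
    f=current_force()-f0;e=current_eef_pos()
    print(r,z,"comp",.0218+(e-p)@u,"zerr",e[2]-p[2],"F",(f@hx).round(2),(f@hy).round(2),f[2].round(2),current_time())
    if r: break
E
```

```text
False 0.125 comp 0.019753740092945015 zerr 0.0007658771179865076 F -13.78 -0.4 2.25 22.3167
False 0.112 comp 0.019721901055645676 zerr 0.0008947842131069861 F -13.23 -1.02 2.55 23.05
False 0.104 comp 0.01973878740045441 zerr 0.000852535115905495 F -12.41 -2.61 1.86 23.6167
False 0.1003 comp 0.020434530541290838 zerr 0.00043982477029970435 F -8.61 -1.16 0.92 24.0417
```

```bash
python3 - <<'E'
from h import *
f0=np.load("f0.npy");hx,hy=hvec()
for dx in (.0195,.0185,.0175,.0165,.0155):
    p,q,u=tcp_for(-.5517,-.5446,HXT+dx,.0997)
    r=move_straight(p,velocity=.015,threshold=3.5);pause(.2)
    f=current_force()-f0;e=current_eef_pos()
    print(r,dx,"comp",dx+(e-p)@u,"fixed hx",e@hx-.096,"zerr",e[2]-.1095,"F",(f@hx).round(2),(f@hy).round(2),f[2].round(2),current_time())
    if r: break
E
```

```text
False 0.0195 comp 0.018317338375019865 fixed hx -0.10608677671094321 zerr 0.0003435411535181593 F -8.4 -1.57 2.65 24.55
False 0.0185 comp 0.017395825471543343 fixed hx -0.10700826951517983 zerr 0.00031866210297193387 F -8.2 -0.79 1.43 25.0
False 0.0175 comp 0.01649653550082342 fixed hx -0.10790682017796344 zerr 0.00033207864533248144 F -6.53 -1.67 2.54 25.45
False 0.0165 comp 0.015606698879196931 fixed hx -0.10879742620349171 zerr 0.000294002706394042 F -6.43 -1.82 1.03 25.9
False 0.0155 comp 0.014703587959303481 fixed hx -0.10970085066446875 zerr 0.00031382983799355113 F -6.81 -1.67 1.5 26.35
```

```bash
python3 - <<'E'
from h import *
f0=np.load("f0.npy");hx,hy=hvec()
for dx in (.0140,.0128,.0118,.0110,.0104,.0098):
    p,q,u=tcp_for(-.5517,-.5446,HXT+dx,.0997)
    r=move_straight(p,velocity=.015,threshold=3.5);pause(.2)
    f=current_force()-f0;e=current_eef_pos()
    print(r,dx,"comp",dx+(e-p)@u,"fixed hx",e@hx-.096,"zerr",e[2]-.1095,"F",(f@hx).round(2),(f@hy).round(2),f[2].round(2),current_time())
    if r or f@hx>-1: break
pic,d=read_camera("wrist");save("w3",pic[:200])
pic,d=read_camera("scene");save("s3",pic[120:300,240:420].repeat(3,0).repeat(3,1))
E
```

```text
False 0.014 comp 0.013354688293164748 fixed hx -0.11105172102990807 zerr 0.00021764335580187755 F -5.33 -1.81 1.36 26.8
False 0.0128 comp 0.012301156172623416 fixed hx -0.11210836718421373 zerr 0.0001244871155752364 F -5.32 -2.01 1.04 27.25
False 0.0118 comp 0.011507423149864419 fixed hx -0.11290819367212795 zerr -7.418402125720924e-05 F -4.73 -1.71 0.48 27.7
False 0.011 comp 0.010932663598617252 fixed hx -0.11349097248639203 zerr -0.00025488155255659617 F -4.57 -1.79 0.68 28.15
False 0.0104 comp 0.010461836459473248 fixed hx -0.11396677533311128 zerr -0.0003513114155378333 F -2.64 -0.88 1.11 28.6
False 0.0098 comp 0.010290094107308292 fixed hx -0.11413965406207334 zerr -0.00037694484601329126 F 3.46 -1.31 0.59 29.05
```

View pics/w3.png

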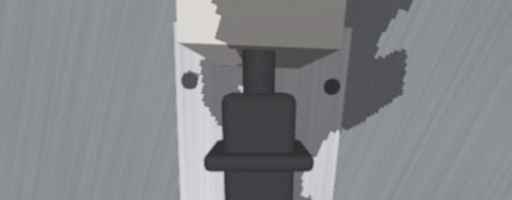

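View pics/s3.png

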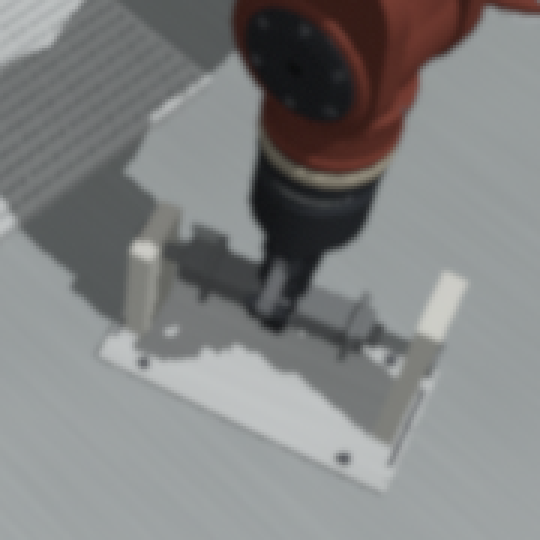

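```bash
python3 - <<'E'
from h import *
f0=np.load("f0.npy");hx,hy=hvec()
p,q,u=tcp_for(-.5517,-.5446,HXT+.0103,.0997)
move_straight(p,velocity=.015);pause(.2)
print(((current_force()-f0)@hx).round(2))
command_gripper(.035,20);pause(.3)
command_gripper(.085);pause(.1)
print(current_gripper_width(),current_force().round(2))
e=current_eef_pos()
move_straight(e+np.array([0,0,.03]),velocity=.06,threshold=6)
print(current_force().round(2))
move_straight(e+np.array([0,0,.17]),velocity=.15);pause(.3)
print(current_time())
c=calibration("wrist");pic,d=read_camera("wrist");save("w4",pic)
pic2,d2=read_camera("scene");save("s4",pic2[120:300,240:420].repeat(3,0).repeat(3,1))
P=cloud(c,d);H=np.stack([P@hx,P@hy,P[...,2]],-1)
for nm,z0,z1,x0,x1 in(("bar",.105,.117,-.07,.02),("fixpin",.098,.108,-.105,-.095),("sprpin",.098,.108,.055,.07)):
    m=(d>0)&(H[...,2]>z0)&(H[...,2]<z1)&(H[...,0]>x0)&(H[...,0]<x1)&(abs(H[...,1]+.548)<.03)
    print(nm,m.sum(),np.percentile(H[m],[1,50,99],axis=0).round(4).tolist() if m.sum() else None)
E
```

```text
3.25
0.08508160982860953 [-0.41 -0.04 -0.09]
[-0.52  0.23 -0.18]
32.85
bar 2704 [[-0.0655, -0.5613, 0.11], [-0.0258, -0.5482, 0.1128], [0.0191, -0.5349, 0.1145]]
fixpin 176 [[-0.1048, -0.5569, 0.0998], [-0.1, -0.551, 0.1045], [-0.0951, -0.5456, 0.107]]
sprpin 145 [[0.0551, -0.551, 0.1006], [0.0623, -0.5449, 0.105], [0.0698, -0.5395, 0.107]]
```

View pics/w4.png

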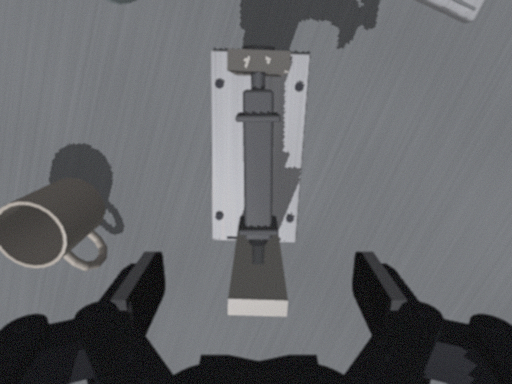

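View pics/s4.png

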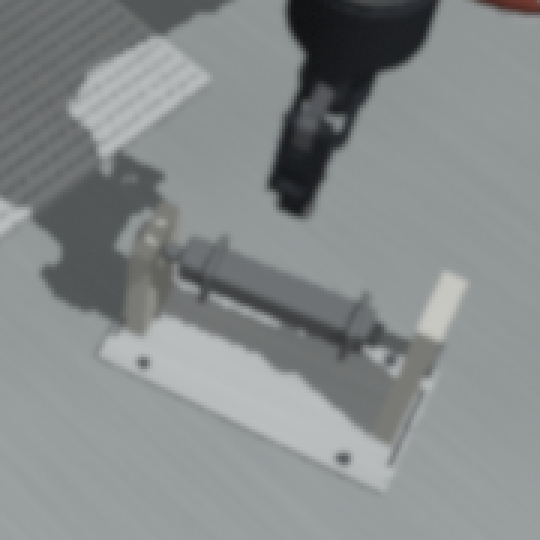

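```bash
python3 - <<'E'
from h import *
hx,hy=hvec()
c=calibration("wrist");pic,d=read_camera("wrist");P=cloud(c,d);H=np.stack([P@hx,P@hy,P[...,2]],-1)
m=(d>0)&(H[...,2]>.109)&(H[...,2]<.1145)&(abs(H[...,1]+.549)<.011)&(H[...,0]>-.103)&(H[...,0]<.06)
x=H[m][:,0];print("bar",np.percentile(x,[.3,99.7]),"expect",HXL-.007+.021,HXL-.007+.159)
m=(d>0)&(H[...,2]>.116)&(H[...,2]<.121)&(abs(H[...,1]+.549)<.019)&(H[...,0]>-.09)&(H[...,0]<.05)
x=H[m][:,0];print("flanges",np.percentile(x,[.5,99.5]),"expect",HXL-.007+.041,HXL-.007+.151)
sign_off();print(current_time())
E
```

```text
bar [-0.09202434  0.04904632] expect -0.0924 0.0456
flanges [-0.07270248  0.03691855] expect -0.07239999999999999 0.037599999999999995
the job is handed in; nothing more can be done
the job is handed in; nothing more can be done
```

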